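Turn the coupon end for end in the scratch tester

TASK

Turn the test coupon end for end in the scratch tester: lift the clamp bar right over until it leans on its open stop, draw the coupon out from under it and lay it flat on the rubber mat, then take it by its other end and slide it gently back in until the hang-hole end is home against the end stop under the head. Then lower the clamp bar onto the coupon under control, never letting it drop, and leave the other things on the bench where they are.

Things in the scene. Friction and masses are not known exactly. Their poses are not given: they have to be found in the camera images.
- tester: Bench-top scratch tester, fixed. Origin at bench level below the middle of the coupon's home place; x from its open front (robot side) to the mast at its back, y to its left, z up; tester coordinates below are in this frame, mm. White housing x -100..200, y -110..110, top z 70. Aluminium stage plate on it: x -45..160, y -50..50, its top (the bed) at z 95.
- home (a point): Middle of the home place, on the bed (tester 0, 0, 95). A coupon at home reaches from tester x -75 to 75, rear end touching the end stop, and overhangs the front of the stage plate by 30 mm, 25 mm above the housing. Only this front end can be taken there, from above, with the bar open: the head covers the rest.
- head_front (a point): Middle of the lower front edge of the grey test head, tester (-5, 0, 125). The head covers the bed from there backwards: y -45..45, z 125..175, so 30 mm free height over the bed (12 mm below the parked stylus point at x 35). Two brass weights on top up to z 200 at x 70..130.
- guide_mouth (a point): Middle of the guides' mouth, on the bed, tester (-44, 0, 95). Two steel side guides 5 mm high: inner faces at y -21.5 and 21.5 from x -12 to 75; in front of that they flare to y -31 and 31 at x -44.
- end_stop (a point): Middle of the front face of the end stop, a rigid steel block under the head between the guides; tester (75, 0, 98), 3 mm above the bed, face towards the front.
- clamp_bar (a joint): Angle of the steel clamp bar, rad: 0 = closed, rubber pad resting on the 6 mm coupon (-0.05 with none); grows as the free end is lifted; 1.57 upright; 2.2 leaning on its open stop. Bar 350 g, about 2 N to lift at its grip, no spring, lightly damped: let go before upright it falls shut, beyond upright it falls open and stays.
- bar_hinge (a point): Point on the hinge axis level with the middle of the grip, tester (-63, 60, 113). The axis is parallel to tester x. The bar lies across at tester x -37..-23; hinge lugs at x -47..-13, y 52..68 reach up to z 122.
- bar_grip (a point): Middle of the bar's grip: a black round rod 12 mm thick, parallel to the hinge axis, sticking out 48 mm towards the front from the bar's free end (clear in front, beside and 45 mm below). Closed: tester (-63, -90, 123). It swings on a circle of radius 150 mm about the hinge axis, up and over to the tester's +y side.
- coupon_center (a point): Centre (half-way up) of the coupon: ivory plastic strip 150 x 40 x 6 mm, about 45 g. x runs along its length from the hang-hole end to the scratched end, z up. At the start it is clamped on the bed between the guides, hang-hole end to the front, scratched end under the head 0 to 6 mm from the end stop.
- hole_end (a point): Middle of the coupon's end face at the hang hole (10 mm hole, 13 mm from this end), half-way up.
- plain_end (a point): Middle of the coupon's other end face (three fine scratch tracks on top, no hole), half-way up.
- coupon: The same coupon; origin at the centre of its underside, axes as for coupon_center.
- mat: Black rubber bench mat, 180 x 180 x 2 mm, fixed flat on the bench to the right of the tester; origin at the centre of its underside.
- jar_dark: Bystander, to be left alone: closed jar of dark pellets, 66 mm across, 80 mm tall; origin at its underside.
- jar_amber: Bystander, to be left alone: closed amber jar with a white lid, 56 mm across, 68 mm tall; origin at its underside.
- load_weight: Bystander, to be left alone: brass load weight with a small head, 48 mm across, 38 mm tall; origin at its underside.
- stylus_case: Bystander, to be left alone: flat black case, 90 x 60 x 22 mm; origin at its underside.
- caliper: Bystander, to be left alone: steel caliper lying flat, 235 mm long along its x; origin at its underside.
- driver: Bystander, to be left alone: screwdriver with a black handle, 170 mm long; origin at its underside.
- spare_tray: Bystander, to be left alone: open white tray 190 x 130 x 28 mm with three spare coupons in it; origin at its underside.
Not all that is in view belongs to the job. Leave any orange look-alike of the coupon alone.

How it is judged:
By the outcome, as a careful person would: the job done as asked, in the order asked, and still so for the second after the job is handed in, with the robot touching nothing.
It also fails if it takes over 72 s, if anything falls off the work surface, if the arm or the gripper's body presses on something with over 40 N, if the wrist force passes 120 N, or if a joint passes its speed limit or range.

ROBOT

A 6-joint arm with a two-finger parallel gripper is mounted at the origin on the work surface. World frame = base frame: x ahead of the robot, y to its left, z up, the work surface at z = 0. Lengths are in mm, angles in rad, forces in N, time in s.
With the tool pointing down it reaches from about 350 to 950 mm from the base axis. Payload 17.4 kg.
Tool frame: the origin (TCP) lies at the centre of the arm's flange, where the gripper is bolted on; the fingertips stand ahead of it and the grasp point (between the pads) lies 167 mm ahead of it (r.finger_overhang is the z of the fingertips in the tool frame, in mm); z points along the fingers, y is the line along which they close (so a half turn about z gives the same grasp; the last joint's range is limited). The gripper opens to 93 mm and grips with 3 to 60 N. Pads are 15 mm wide; open, the fingers measure 128 mm over their backs; the gripper's body (75 mm by 188 mm) begins 65 mm behind the grasp point.
Start: joints at [1.282, 0.116, 1.442, -0, 1.584, -0.038], TCP at [167.529, 653.887, 404.746] pointing down, gripper open.
Joint ranges: [-2.83, 2.83], [-0.83, 2.19], [0.07, 2.5], [-1.14, 4.28], [0.01, 3], [-2.97, 2.97]. Speed limits (rad/s): [1.89, 1.89, 2.22, 3.14, 3.14, 3.14].

INTERFACE

Orientations are given as a unit quaternion [w, x, y, z].
In Python, from workcell import r gives the robot as it stands.
- The arm moves only by the shell command python3 -m crank 'ROWS' [FORCE]. ROWS is JSON, a list of rows, each a list of 7 numbers: the shift along the tool's x, y, z in m, then the turn, a rotation vector about the tool's x, y, z in rad, then the opening in per cent of the stroke, from 0 (shut) to 100 (fully open). A call has 1 to 10 rows; each row is the pose to reach, as a shift and turn from the pose commanded when the call began, along the tool's axes at that moment; what a row does not reach only later rows make up. A row lasts 1/8 s, in which the tool goes at most 62.5 mm and 10.7 degrees, less where a joint would pass 70% of its speed; a pose out of reach is approached as far as the arm can. A call with a gripper value outside its range is refused whole. The fingers move at their own pace and stop on an object; FORCE is the grip in N (left out, the last holds). Time passes only in rows, so rows that repeat a pose let the fingers close. It gives the time, the measured TCP pose, the force, the opening and the grip force at its end, in the units of the state.
- r.observe(): the state, without advancing time (a new reading comes with each control period).
- r.capture(name): name is "scene" or "top" or "wrist"; returns a dict with "img" (420x560x3 uint8, blue, green, red), "K" (3x3 intrinsics, pixels), "rvec" (rotation vector, rad) and "tvec" (3), from world to camera coordinates, as OpenCV has them. Camera axes: x right, y down, z forward; pixel columns grow to the right and rows downward; lengths in mm; the calibration is good to about 2 mm. A picture is of the moment at which its call begins. There is no depth.
- r.close_job(): hands the job in; it is judged then, once.
Trained networks look in a picture, given as the dict that the camera call returned (one of the last four; its "shot" number tells which), for a name from the list of things; names that differ only in an ending like _2 or _b are one class to them, and where a whole thing is asked for, a point or a joint stands for the part that bears it (a point fixed in the world has none). Each returns a list of dicts, best first, with "score" (0 to 1); they miss things now and then, are a little off and sometimes report something else, mostly with a low value. They report only what shows in the picture. A call takes as long as a camera call. They do not tell look-alikes from the thing itself.
- r.regions_of(query, picture): "region" (420x560 bool, what is visible of it).
- r.tip_of(query, picture): "point" ([x, y, z] in mm, in world coordinates, good to about 4 mm: a listed point, or the origin of a listed thing).
The state is a dict: "clock": time; "joint_pos": joint angles; "qd": joint speeds; "joint_torque": joint torques, N m; "eef_pos": TCP position; "ee_rot": TCP orientation; "force": force on the tool from outside, world axes, zero at the start; "moment": the same for the moment, N m; "width": finger opening in mm; "grasp_force": force on a finger pad.
Only numpy, scipy, OpenCV 4.12 (cv2) and the standard library are available. Lean on these libraries where they do the work, as an engineer would, in place of code of your own. Each camera call takes 0.05 s, during which the arm holds its last target. There are 200 camera calls.

## Working session

There is one attempt and no reset: what is moved stays moved. The work goes in short steps, Python scripts to look and compute and a shell command to move; the robot and the scene stay as the last step left them, time stands still between calls to the robot, and variables do not carry over. Pictures are saved under pics/ and viewed, at most 10 in all, crops included, and the job is handed in when it is done.

```bash
ls; mkdir -p pics; python3 - <<'E'
from workcell import r
import cv2,numpy as np
o=r.observe();print({k:np.round(v,3).tolist() for k,v in o.items()},r.finger_overhang)
ims=[]
for c in("scene","top"):
    p=r.capture(c);ims.append(p["img"])
    for n in["tester","home","head_front","guide_mouth","end_stop","bar_hinge","bar_grip","coupon_center","hole_end","plain_end","mat","jar_dark","jar_amber","load_weight","stylus_case","caliper","driver","spare_tray"]:
        print(c,n,[(np.round(d["point"]).tolist(),round(d["score"],2)) for d in r.tip_of(n,p)[:3]])
    cv2.imwrite(f"pics/{c}0.png",p["img"])
E
```

```text
pics
{'clock': 0.0, 'joint_pos': [1.282, 0.116, 1.442, -0.0, 1.584, -0.038], 'qd': [0.001, 0.002, 0.001, 0.002, 0.001, 0.001], 'joint_torque': [-0.001, -72.131, -62.259, 0.078, 0.024, -0.0], 'eef_pos': [167.523, 653.892, 404.057], 'ee_rot': [-0.0, 0.125, 0.992, -0.001], 'force': [-0.191, -0.528, -0.235], 'moment': [0.0, -0.089, -0.005], 'grasp_force': 0.0, 'width': 92.699} 186.1
scene tester [([665.0, 10.0, -4.0], 0.83)]
scene home [([663.0, 11.0, 96.0], 0.72)]
scene head_front [([607.0, -78.0, 123.0], 0.35)]
scene guide_mouth [([621.0, 14.0, 98.0], 0.72)]
scene end_stop [([606.0, -74.0, 124.0], 0.61)]
scene bar_hinge [([605.0, 76.0, 115.0], 0.76)]
scene bar_grip [([606.0, -74.0, 122.0], 0.61)]
scene coupon_center [([615.0, 245.0, 3.0], 0.97), ([319.0, 332.0, 4.0], 0.88), ([234.0, -287.0, 2.0], 0.68)]
scene hole_end [([200.0, -219.0, 3.0], 0.64), ([300.0, 407.0, 5.0], 0.63), ([540.0, 260.0, 6.0], 0.56)]
scene plain_end [([267.0, -350.0, 2.0], 0.86), ([335.0, 258.0, 3.0], 0.77), ([664.0, 13.0, 90.0], 0.48)]
scene mat [([486.0, -303.0, 2.0], 0.94), ([624.0, 14.0, 95.0], 0.39)]
scene ja
[... 653 characters left out ...]
22.0, 328.0, -0.0], 0.97), ([231.0, -286.0, 3.0], 0.84), ([611.0, 246.0, 2.0], 0.65)]
top hole_end [([543.0, 260.0, 6.0], 0.84), ([204.0, -216.0, 1.0], 0.61), ([298.0, 404.0, 0.0], 0.56)]
top plain_end [([336.0, 256.0, 6.0], 0.97), ([266.0, -352.0, 3.0], 0.94), ([687.0, 221.0, 4.0], 0.66)]
top mat [([483.0, -304.0, -3.0], 0.79), ([661.0, 11.0, 96.0], 0.49)]
top jar_dark [([579.0, -522.0, -3.0], 0.83)]
top jar_amber [([452.0, 270.0, 1.0], 0.71)]
top load_weight [([435.0, -75.0, 1.0], 0.48)]
top stylus_case [([623.0, 18.0, 94.0], 0.74), ([543.0, 392.0, 0.0], 0.67)]
top caliper [([386.0, 114.0, 4.0], 0.98)]
top driver [([371.0, -152.0, -1.0], 0.55)]
top spare_tray [([721.0, -314.0, 2.0], 0.86)]
```

View pics/scene0.png

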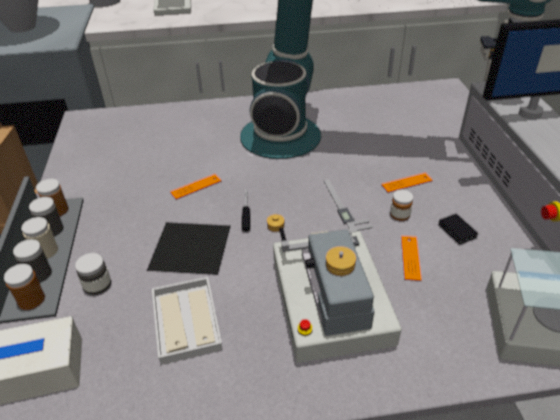

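View pics/top0.png

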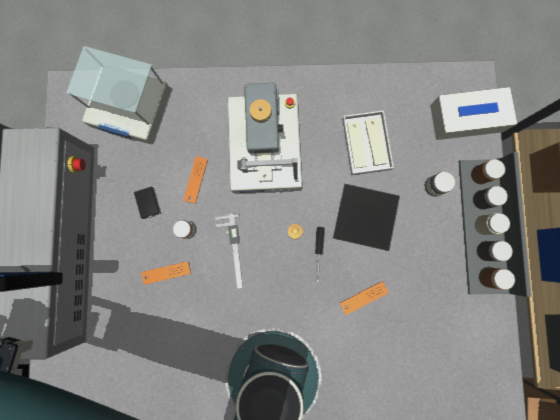

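The three orange strips (scene px 195,187; 407,182; 411,258) are look-alikes lying on the bench. The ivory coupon is the one clamped in the tester (top px ~265,175). I'll go above the tester for a close look.

```bash
python3 -m crank '[[-0.547,-0.556,0,0,0,-0.267,100],[-0.547,-0.556,0,0,0,-0.267,100],[-0.547,-0.556,0,0,0,-0.267,100],[-0.547,-0.556,0,0,0,-0.267,100],[-0.547,-0.556,0,0,0,-0.267,100],[-0.547,-0.556,0,0,0,-0.267,100],[-0.547,-0.556,0,0,0,-0.267,100],[-0.547,-0.556,0,0,0,-0.267,100],[-0.547,-0.556,0,0,0,-0.267,100],[-0.547,-0.556,0,0,0,-0.267,100]]' 15
cat > h.py <<'E'
from workcell import r
import numpy as np, cv2
from scipy.spatial.transform import Rotation as Ro
np.set_printoptions(suppress=True,precision=4)
def pose():
    o=r.observe(); return np.array(o["eef_pos"]),Ro.from_quat(o["ee_rot"],scalar_first=True)
def tool(fwd,tilt=0,B=False):
    "fwd: direction (deg) the coupon points from gripper; tilt deg: fingers lean to fwd"
    f=np.radians(fwd); F=np.array([np.cos(f),np.sin(f),0]); Z=np.array([0,0,1.]); t=np.radians(tilt)
    z=np.sin(t)*F-np.cos(t)*Z; y=np.cross(Z,F)*(-1 if B else 1); x=np.cross(y,z)
    return Ro.from_matrix(np.c_[x,y,z])
def go(grasp,Rt,ref=None):
    "row (m, rad) taking the grasp point to grasp (mm) with orientation Rt"
    p,R=ref or pose(); tgt=np.array(grasp)-Rt.apply([0,0,167])
    print(np.r_[R.inv().apply(tgt-p)/1000,(R.inv()*Rt).as_rotvec()]); return tgt,Rt
E
python3 - <<'E'
from h import *
print(*pose()[:1]); go([605,-20,237],tool(1))
E
```

```text
clock: 3.15
eef_pos: [482.0, 111.5, 405.1]
ee_rot: [0.001, -0.008, 1.0, 0.0]
force: [0.5, 1.3, 0.4]
width: 92.9
grasp_force: 0.0
[482.0473 111.4799 405.146 ]
[-0.1208 -0.1334  0.0012  0.0002  0.001  -0.0013]
```

```bash
python3 -m crank '[[-0.075,-0.133,0,0,0,0,100],[-0.075,-0.133,0,0,0,0,100],[-0.075,-0.133,0,0,0,0,100],[-0.075,-0.133,0,0,0,0,100]]'
python3 - <<'E'
from h import *
print(pose()[0])
p=r.capture("wrist"); cv2.imwrite("pics/w1.png",p["img"])
for n in["tester","guide_mouth","head_front","bar_hinge","bar_grip","coupon_center","hole_end"]:
    print(n,[(np.round(d["point"]).tolist(),round(d["score"],2)) for d in r.tip_of(n,p)[:3]])
import pickle; pickle.dump(p,open("w1.pkl","wb"))
E
```

```text
clock: 3.65
eef_pos: [559.3, -19.8, 404.3]
ee_rot: [-0.0, -0.007, 1.0, -0.0]
force: [-0.9, 0.6, 0.5]
width: 92.8
grasp_force: 0.0
[559.3048 -19.8097 404.3258]
tester [([668.0, 18.0, 0.0], 0.92)]
guide_mouth [([627.0, 10.0, 95.0], 0.98), ([367.0, -152.0, -8.0], 0.75)]
head_front [([661.0, 20.0, 126.0], 0.64)]
bar_hinge [([598.0, 72.0, 116.0], 0.64)]
bar_grip [([606.0, -78.0, 124.0], 0.81)]
coupon_center [([616.0, 243.0, 4.0], 0.84), ([664.0, 16.0, 96.0], 0.74)]
hole_end [([536.0, 258.0, -0.0], 0.96), ([586.0, 8.0, 100.0], 0.79), ([624.0, 11.0, 95.0], 0.49)]
```

View pics/w1.png

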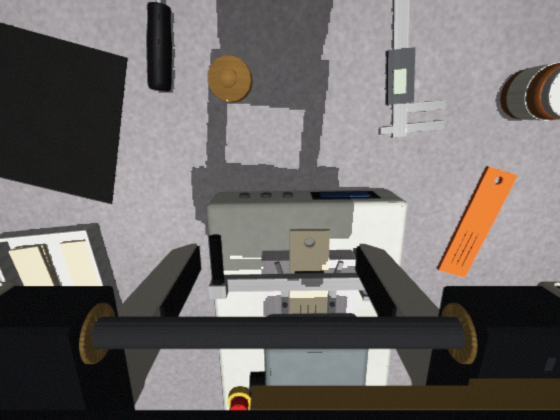

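Wrist view: the ivory coupon's hole end is at px (309,235), the rod at (215,260), and the orange look-alike at (480,220). Next I'll overlay the tester model to refine its pose.

```bash
cat >> h.py <<'E'
def T2W(pose,P):
    x,y,a=pose; c,s=np.cos(a),np.sin(a); P=np.atleast_2d(P).astype(float)
    return np.c_[x+c*P[:,0]-s*P[:,1],y+s*P[:,0]+c*P[:,1],P[:,2]]
def proj(p,W): return cv2.projectPoints(W,p["rvec"],p["tvec"],p["K"],None)[0][:,0]
MODEL=[[(-100,-110,70),(-100,110,70),(200,110,70),(200,-110,70)],[(-45,-50,95),(-45,50,95),(50,50,95)],[(-87,-96,123),(-39,-96,123)],[(-87,-84,123),(-39,-84,123)],[(-5,-45,175),(-5,45,175)],[(-75,-20,101),(-75,20,101)],[(-87,-90,123),(-87,-90,123)]]
E
python3 - <<'E'
from h import *
import pickle; p=pickle.load(open("w1.pkl","rb")); im=cv2.resize(p["img"][180:320,190:430],None,fx=3.3,fy=3.3,interpolation=cv2.INTER_CUBIC)
for l in MODEL:
    q=((proj(p,T2W((667,13,0.01),l))-[190,180]+.5)*3.3).astype(int); print(proj(p,T2W((667,13,0.01),l)).round(1).tolist())
    cv2.polylines(im,[q],False,(0,0,255),1)
cv2.imwrite("pics/w1c.png",im)
E
```

```text
[[204.1, 201.6], [409.7, 202.4], [380.7, 414.2], [218.8, 413.7]]
[[259.6, 259.0], [355.2, 259.4], [348.6, 335.0]]
[[207.0, 231.3], [210.2, 277.7]]
[[220.1, 231.3], [222.7, 277.8]]
[[260.8, 346.3], [368.7, 346.7]]
[[288.9, 234.6], [329.0, 234.8]]
[[213.6, 231.3], [213.6, 231.3]]
```

View pics/w1c.png

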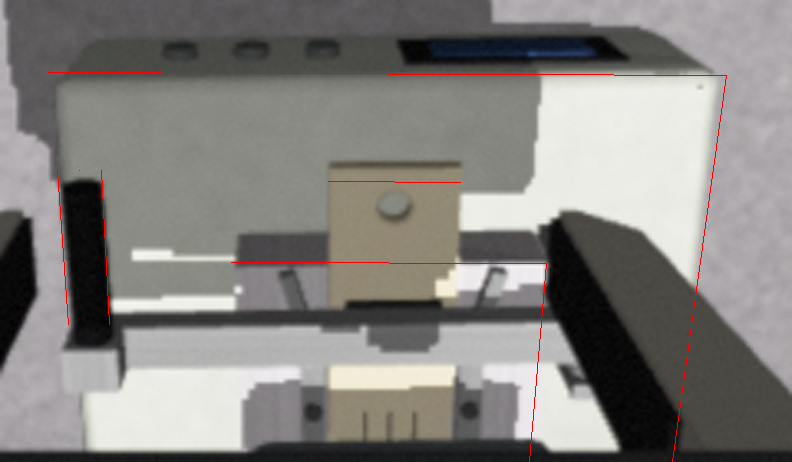

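```bash
cat >> h.py <<'E'
TP=(667,13.5,0.01); YAW=0.6
def W(x,y,z): return T2W(TP,(x,y,z))[0]
E
python3 - <<'E'
from h import *
go(W(-66,-89.5,170),tool(YAW)); go(W(-66,-89.5,123),tool(YAW))
E
```

```text
[-0.0424 -0.0598  0.068  -0.      0.0004  0.0067]
[-0.0424 -0.0598  0.115  -0.      0.0004  0.0067]
```

```bash
python3 -m crank '[[-0.0424,-0.0598,0.03,0,0,0.007,43],[-0.0424,-0.0598,0.06,0,0,0.007,43],[-0.0424,-0.0598,0.07,0,0,0.007,43],[-0.0424,-0.0598,0.09,0,0,0.007,43],[-0.0424,-0.0598,0.105,0,0,0.007,43],[-0.0424,-0.0598,0.115,0,0,0.007,43],[-0.0424,-0.0598,0.115,0,0,0.007,43],[-0.0424,-0.0598,0.115,0,0,0.007,8],[-0.0424,-0.0598,0.115,0,0,0.007,8],[-0.0424,-0.0598,0.115,0,0,0.007,8]]' 15
python3 - <<'E'
from h import *
p,R=pose();print(p)
for th in np.linspace(0,2.2,20):
    a=np.arctan2(10,-150)-th; a0=np.arctan2(10,-150); L=np.hypot(150,10)
    d=np.array([0,L*(np.cos(a)-np.cos(a0)),L*(np.sin(a)-np.sin(a0))])/1000
    d=Ro.from_euler('z',YAW,degrees=True).apply(d); print(round(th,3),R.inv().apply(d))
E
```

```text
clock: 5.3
eef_pos: [602.1, -77.4, 290.2]
ee_rot: [0.0, -0.005, 1.0, -0.0]
force: [-0.3, 0.2, 0.1]
width: 14.8
grasp_force: 0.0
[602.1193 -77.4036 290.1532]
0.0 [0. 0. 0.]
0.116 [-0.      0.0022 -0.0173]
0.232 [-0.      0.0063 -0.0342]
0.347 [-0.      0.0124 -0.0505]
0.463 [-0.      0.0203 -0.066 ]
0.579 [-0.      0.0299 -0.0804]
0.695 [ 0.      0.0412 -0.0937]
0.811 [ 0.      0.0539 -0.1056]
0.926 [ 0.      0.0679 -0.1159]
1.042 [ 0.      0.083  -0.1246]
1.158 [ 0.0001  0.099  -0.1314]
1.274 [ 0.0001  0.1156 -0.1364]
1.389 [ 0.0001  0.1328 -0.1394]
1.505 [ 0.0001  0.1501 -0.1404]
1.621 [ 0.0001  0.1675 -0.1393]
1.737 [ 0.0002  0.1846 -0.1363]
1.853 [ 0.0002  0.2013 -0.1313]
1.968 [ 0.0002  0.2173 -0.1245]
2.084 [ 0.0002  0.2324 -0.1158]
2.2 [ 0.0003  0.2463 -0.1054]
```

```bash
python3 -m crank '[[0,0,0,0,0,0,0],[0,0,0,0,0,0,0],[0,0.0022,-0.0173,0,0,0,0],[0,0.0063,-0.0342,0,0,0,0],[0,0.0124,-0.0505,0,0,0,0],[0,0.0203,-0.066,0,0,0,0],[0,0.0299,-0.0804,0,0,0,0]]'
python3 - <<'E'
from h import *
print(pose()[0]); p=r.capture("scene"); 
print([(np.round(d["point"]).tolist(),round(d["score"],2)) for d in r.tip_of("bar_grip",p)[:3]])
E
```

```text
clock: 6.18
eef_pos: [601.5, -48.4, 371.5]
ee_rot: [-0.0, -0.004, 1.0, -0.002]
force: [-5.2, -13.7, 7.1]
width: 11.4
grasp_force: 14.9
[601.5344 -48.4105 371.5234]
[([608.0, -50.0, 198.0], 0.58)]
```

```bash
python3 -m crank '[[0,0.0113,-0.0133,0,0,0,0],[0,0.024,-0.0252,0,0,0,0],[0,0.038,-0.0355,0,0,0,0],[0,0.0531,-0.0442,0,0,0,0],[0,0.0691,-0.051,0,0,0,0],[0,0.0857,-0.056,0,0,0,0],[0,0.1029,-0.059,0,0,0,0]]'
```

```text
clock: 7.15
eef_pos: [600.6, 55.9, 429.9]
ee_rot: [-0.0, -0.005, 1.0, -0.0]
force: [-2.0, -1.6, -0.8]
width: 11.4
grasp_force: 15.0
```

```bash
python3 -m crank '[[0,0.0173,-0.001,0,0,0,0],[0,0.0347,0,0,0,0,0],[0,0.0518,0.0031,0,0,0,0],[0,0.0685,0.0081,0,0,0,0],[0,0.0845,0.0149,0,0,0,0],[0,0.0996,0.0236,0,0,0,0],[0,0.111,0.032,0,0,0,0],[0,0.111,0.032,0,0,0,0]]'
```

```text
clock: 8.15
eef_pos: [599.8, 167.4, 396.2]
ee_rot: [-0.0, -0.005, 1.0, 0.0]
force: [-1.8, 0.9, 0.0]
width: 11.4
grasp_force: 15.0
```

```bash
python3 -m crank '[[0,0,0,0,0,0,45],[0,0,0,0,0,0,45],[0,0,-0.02,0,0,0,45],[0,0,-0.06,0,0,0,45],[0,0,-0.06,0,0,0,70]]'
python3 - <<'E'
from h import *
print(pose()[0]); p=r.capture("scene"); cv2.imwrite("pics/s2.png",cv2.resize(p["img"][200:360,240:420],None,fx=3,fy=3))
print([(np.round(d["point"]).tolist(),round(d["score"],2)) for d in r.tip_of("bar_grip",p)[:3]])
go(W(-70,0,200),tool(YAW,20)); go(W(-70,0,113.5),tool(YAW,20))
E
```

```text
clock: 8.78
eef_pos: [599.6, 166.2, 462.3]
ee_rot: [0.003, -0.004, 1.0, 0.001]
force: [0.6, -1.0, -0.7]
width: 47.8
grasp_force: 0.0
[599.6479 166.1775 462.2761]
[([603.0, 169.0, 230.0], 0.77)]
[ 0.0614 -0.1535  0.1012  0.     -0.3477 -0.0015]
[ 0.0615 -0.1536  0.1877  0.     -0.3477 -0.0015]
```

```bash
python3 -m crank '[[0.015,-0.04,0.02,0,-0.12,0,70],[0.035,-0.08,0.045,0,-0.24,0,70],[0.055,-0.13,0.07,0,-0.348,0,70],[0.0615,-0.1545,0.08,0,-0.348,0,70],[0.0615,-0.1545,0.095,0,-0.348,0,70],[0.0615,-0.1545,0.095,0,-0.348,0,70],[0.0615,-0.1545,0.095,0,-0.348,0,70]]'
python3 - <<'E'
from h import *
print(pose()[0])
go(W(-70,0,113.5),tool(YAW,20))
p=r.capture("wrist"); cv2.imwrite("pics/w2.png",p["img"])
for n in["hole_end","coupon_center"]: print(n,[(np.round(d["point"]).tolist(),round(d["score"],2)) for d in r.tip_of(n,p)[:3]])
print(proj(p,T2W(TP,[(-80,-20,101),(-80,20,101),(-45,-50,95)])))
E
```

```text
clock: 9.75
eef_pos: [540.1, 12.2, 362.3]
ee_rot: [0.173, -0.005, 0.985, 0.001]
force: [0.1, -0.4, -0.2]
width: 65.1
grasp_force: 0.0
[540.1146  12.1513 362.3434]
[ 0.0315  0.      0.0863  0.     -0.0013 -0.0003]
hole_end [([589.0, 8.0, 103.0], 0.92), ([538.0, 259.0, 2.0], 0.77)]
coupon_center [([664.0, 14.0, 98.0], 0.81), ([615.0, 243.0, 2.0], 0.58)]
[[251.9587 162.7508]
 [302.5013 162.7726]
 [220.1734 194.7649]]
```

View pics/w2.png

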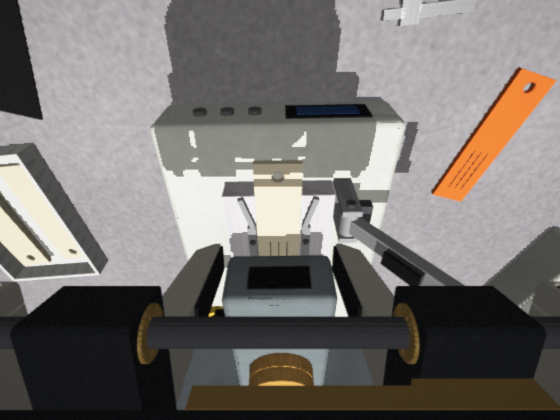

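The coupon's hole end (253–302, 163) matches the prediction, and the bar is leaning open at the right. I'll descend and grip.

```bash
python3 -m crank '[[0.012,0,0.032,0,0,0,70],[0.022,0,0.06,0,0,0,70],[0.028,0,0.076,0,0,0,70],[0.0315,0,0.0863,0,0,0,70],[0.0315,0,0.0863,0,0,0,70],[0.0315,0,0.0863,0,0,0,30],[0.0315,0,0.0863,0,0,0,30],[0.0315,0,0.0863,0,0,0,30],[0.0315,0,0.0863,0,0,0,30]]' 20
python3 - <<'E'
from h import *
p=pose()[0]; print(p)
R=tool(YAW,20); g=p+pose()[1].apply([0,0,167]); print(g)
go(g+[-135,0,0],R); go(g+[-140,0,40],R)
E
```

```text
clock: 11.02
eef_pos: [539.6, 11.3, 270.7]
ee_rot: [0.173, -0.005, 0.985, 0.001]
force: [-0.5, -0.8, 1.7]
width: 39.5
grasp_force: 20.0
[539.637   11.3436 270.6594]
[596.6836  11.8616 113.7059]
[ 0.1269  0.0012 -0.0461 -0.0005 -0.0004 -0.0012]
[ 0.118   0.0012 -0.0854 -0.0005 -0.0004 -0.0012]
```

```bash
python3 -m crank '[[0.01,0,-0.0036,0,0,0,30],[0.025,0,-0.0091,0,0,0,30],[0.045,0,-0.0165,0,0,0,30],[0.065,0,-0.0238,0,0,0,30],[0.085,0,-0.031,0,0,0,30],[0.105,0,-0.0384,0,0,0,30],[0.1269,0,-0.0465,0,0,0,30],[0.118,0,-0.0854,0,0,0,30],[0.118,0,-0.0854,0,0,0,30]]'
python3 - <<'E'
from h import *
print(pose()[0])
R=tool(-90,20)
# coupon: grasp is 10 mm from hole end -> centre 65 ahead. centre at mat centre
c=np.array([485,-303,0]); fwd=np.array([0,-1,0]); g=c-65*fwd
ref=go(g+[0,0,100],R); go(g+[0,0,30],R,ref); go(g+[0,0,23.5],R,ref)
p=r.capture("top")
print([(np.round(d["point"]).tolist(),round(d["score"],2)) for d in r.tip_of("mat",p)])
E
```

```text
clock: 12.15
eef_pos: [399.0, 10.1, 312.9]
ee_rot: [0.175, -0.005, 0.985, 0.001]
force: [0.3, 0.5, -0.4]
width: 39.6
grasp_force: 20.0
[399.0056  10.0745 312.9065]
[-0.0597 -0.1917  0.0817  0.5427  0.0028  1.4838]
[0.0239 0.     0.0658 0.     0.     0.    ]
[0.0262 0.     0.0719 0.     0.     0.    ]
[([484.0, -302.0, -0.0], 0.94), ([445.0, 11.0, 138.0], 0.52)]
```

```bash
python3 -m crank '[[-0.006,-0.019,0.008,0.0543,0,0.1484,30],[-0.012,-0.038,0.016,0.1085,0,0.2968,30],[-0.018,-0.058,0.025,0.163,0,0.445,30],[-0.024,-0.077,0.033,0.217,0,0.594,30],[-0.03,-0.096,0.041,0.271,0,0.742,30],[-0.036,-0.115,0.049,0.326,0,0.89,30],[-0.042,-0.134,0.057,0.38,0,1.039,30],[-0.048,-0.153,0.065,0.434,0,1.187,30],[-0.054,-0.173,0.073,0.488,0,1.335,30],[-0.06,-0.192,0.082,0.5427,0.003,1.4838,30]]'
python3 -m crank '[[0,0,0,0,0,0,30],[0,0,0,0,0,0,30],[0,0,0,0,0,0,30]]'
python3 - <<'E'
from h import *
p,R=pose();print(p,p+R.apply([0,0,167]),r.observe()["joint_pos"])
go([485,-238,30],tool(-90,20)); go([485,-238,23.5],tool(-90,20))
p=r.capture("scene"); cv2.imwrite("pics/s3.png",cv2.resize(p["img"][120:320,100:360],None,fx=3,fy=3))
E
```

```text
clock: 13.5
eef_pos: [485.6, -181.7, 252.0]
ee_rot: [0.12, 0.698, 0.695, -0.125]
force: [-0.9, 0.6, -0.7]
width: 39.5
grasp_force: 20.0
clock: 13.88
eef_pos: [485.4, -180.6, 253.8]
ee_rot: [0.121, 0.695, 0.698, -0.124]
force: [0.1, -0.2, -0.7]
width: 39.2
grasp_force: 20.0
[ 485.3708 -180.566   253.7637] [ 484.823  -237.6277   96.8158] [-0.3326 -0.1696  1.9824 -0.3505  1.2339 -0.2348]
[ 0.0225 -0.0001  0.0629 -0.0033 -0.0004  0.0038]
[ 0.0248 -0.0001  0.069  -0.0033 -0.0004  0.0038]
```

View pics/s3.png

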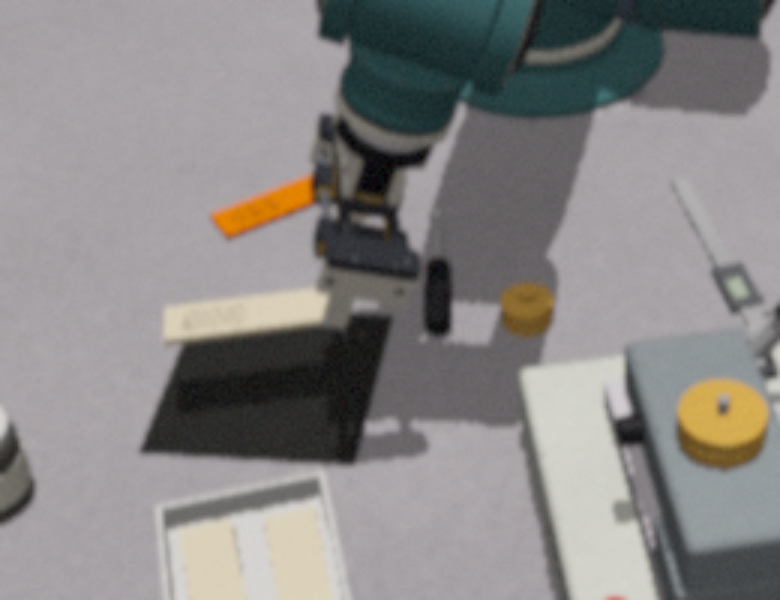

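```bash
python3 -m crank '[[0.009,0,0.026,-0.0033,0,0.0038,30],[0.017,0,0.048,-0.0033,0,0.0038,30],[0.0225,0,0.063,-0.0033,0,0.0038,30],[0.0245,0,0.067,-0.0033,0,0.0038,30],[0.0248,0,0.0693,-0.0033,0,0.0038,30],[0.0248,0,0.0693,-0.0033,0,0.0038,30]]'
python3 -m crank '[[0,0,0,0,0,0,37],[0,0,0,0,0,0,45],[0,0,0,0,0,0,60],[0,0,0,0,0,0,70],[0,0,0,0,0,0,70]]'
python3 - <<'E'
from h import *
p,R=pose();print(p,p+R.apply([0,0,167]))
a=go([485,-238,90],tool(-90,20)); go([485,-368,100],tool(90,20,True))
E
```

```text
clock: 14.68
eef_pos: [485.5, -181.6, 180.7]
ee_rot: [0.123, 0.697, 0.696, -0.123]
force: [-0.7, -0.1, -0.2]
width: 39.5
grasp_force: 20.0
clock: 15.3
eef_pos: [485.4, -181.5, 180.2]
ee_rot: [0.123, 0.697, 0.696, -0.123]
force: [0.9, 0.2, 0.1]
width: 63.8
grasp_force: 0.2
[ 485.3536 -181.5109  180.1528] [ 485.2094 -238.5908   23.2106]
[-0.0222 -0.0004 -0.063  -0.0009 -0.0002 -0.0022]
[-0.2552  0.0002  0.0111 -0.0001  0.6979 -0.0024]
```

```bash
python3 -m crank '[[-0.0124,0,-0.035,0,0,0,75],[-0.0222,0,-0.063,0,0,0,75],[-0.07,0,-0.05,0,0.15,0,75],[-0.12,0,-0.03,0,0.3,0,75],[-0.17,0,-0.015,0,0.45,0,75],[-0.22,0,0,0,0.6,0,75],[-0.2552,0,0.011,0,0.698,-0.002,75],[-0.2552,0,0.011,0,0.698,-0.002,75],[-0.2552,0,0.011,0,0.698,-0.002,75]]'
python3 - <<'E'
from h import *
P,R=pose();print(P,P+R.apply([0,0,167]),r.observe()["joint_pos"])
for c in("wrist","top"):
    p=r.capture(c)
    if c=="wrist": cv2.imwrite("pics/w4.png",p["img"])
    for n in["hole_end","plain_end","coupon_center"]: print(c,n,[(np.round(d["point"],1).tolist(),round(d["score"],2)) for d in r.tip_of(n,p)[:4]])
E
```

```text
clock: 16.42
eef_pos: [484.7, -424.7, 256.6]
ee_rot: [-0.123, 0.697, 0.696, 0.122]
force: [0.5, 0.2, 0.5]
width: 69.7
grasp_force: 0.0
[ 484.7349 -424.72    256.5998] [ 484.6657 -367.6546   99.6522] [-0.802   0.1892  1.616   0.2396  1.5917 -0.8272]
wrist hole_end [([489.2, -232.5, 5.0], 0.96)]
wrist plain_end [([491.8, -378.2, 0.9], 0.82), ([266.1, -348.8, -2.6], 0.76)]
wrist coupon_center [([489.7, -300.9, 6.7], 0.8)]
top hole_end [([300.8, 404.6, 3.8], 0.86), ([546.8, 260.9, 2.7], 0.71), ([482.4, -226.6, 4.2], 0.66), ([622.2, 16.7, 94.7], 0.56)]
top plain_end [([492.0, -374.7, 4.8], 0.95), ([336.0, 257.5, 5.0], 0.79), ([686.4, 221.6, 4.5], 0.75)]
top coupon_center [([613.2, 243.9, 0.4], 0.98), ([487.1, -304.6, 6.4], 0.95), ([323.1, 329.8, 0.1], 0.85)]
```

View pics/w4.png

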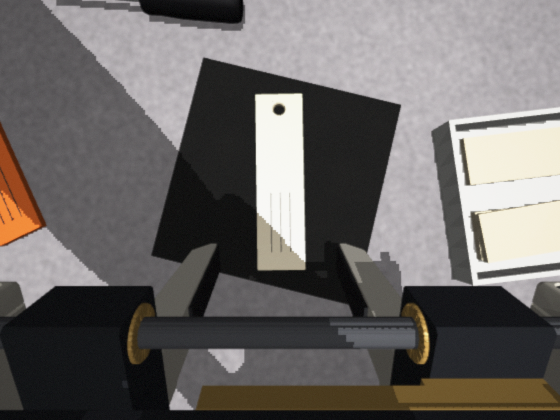

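The coupon lies flat on the mat: hole at px (279,109), plain end edge (258..305,269). I'll back-project the corners.

```bash
python3 - <<'E'
from h import *
p=r.capture("wrist"); px=np.array([[258,270],[305,269.5],[256,94],[302,94]],float)
n=cv2.undistortPoints(px,p["K"],None)[:,0]; R=cv2.Rodrigues(p["rvec"])[0]; C=-R.T@np.ravel(p["tvec"])
d=np.c_[n,np.ones(4)]@R; Q=C+d*((8-C[2])/d[:,2])[:,None]; print(Q)
pl,ho=Q[:2].mean(0),Q[2:].mean(0); v=ho-pl; ang=np.degrees(np.arctan2(v[1],v[0])); print(pl,ho,np.hypot(*v[:2]),ang)
u=v/np.linalg.norm(v); g=pl+9*u; print(g)
a=go([g[0],g[1],60],tool(ang,20,True)); go([g[0],g[1],23],tool(ang,20,True)); go([g[0],g[1],23],tool(ang,20,True),a)
E
```

```text
[[ 468.2143 -379.7074    8.    ]
 [ 507.6361 -379.2609    8.    ]
 [ 465.9169 -229.2216    8.    ]
 [ 505.59   -229.204     8.    ]]
[ 487.9252 -379.4842    8.    ] [ 485.7535 -229.2128    8.    ] 150.28706646545837 90.8280011006196
[ 487.7952 -370.4851    8.    ]
[-0.0164  0.0038  0.0368  0.005   0.0001 -0.0136]
[-0.0291  0.0038  0.0716  0.005   0.0001 -0.0136]
[-0.0127  0.      0.0348  0.      0.      0.    ]
```

```bash
python3 -m crank '[[-0.01,0.0038,0.02,0.005,0,-0.0136,75],[-0.0164,0.0038,0.037,0.005,0,-0.0136,75],[-0.023,0.0038,0.055,0.005,0,-0.0136,75],[-0.027,0.0038,0.066,0.005,0,-0.0136,75],[-0.0292,0.0038,0.072,0.005,0,-0.0136,75],[-0.0292,0.0038,0.072,0.005,0,-0.0136,75],[-0.0292,0.0038,0.072,0.005,0,-0.0136,25],[-0.0292,0.0038,0.072,0.005,0,-0.0136,25],[-0.0292,0.0038,0.072,0.005,0,-0.0136,25],[-0.0292,0.0038,0.072,0.005,0,-0.0136,25]]' 40
python3 -m crank '[[0,0,0,0,0,0,25],[0.005,0,-0.0137,0,0,0,25],[0.0171,0,-0.047,0,0,0,25],[0.0342,0,-0.094,0,0,0,25],[0.0342,0,-0.094,0,0,0,25],[0.0342,0,-0.094,0,0,0,25]]'
python3 - <<'E'
from h import *
P,R=pose();print(P,P+R.apply([0,0,167]))
# grasp 9 mm from plain end -> hole end 141 ahead; first stop: hole end at tester -65
ref=go(W(-65-141,0,150),tool(YAW,20,True)); go(W(-65-141,0,117.5),tool(YAW,20,True),ref)
p=r.capture("wrist"); cv2.imwrite("pics/w5.png",p["img"])
E
```

```text
clock: 18.12
eef_pos: [488.6, -428.0, 179.7]
ee_rot: [-0.123, 0.691, 0.701, 0.122]
force: [0.0, -1.3, 5.3]
width: 39.2
grasp_force: 41.3
clock: 18.88
eef_pos: [488.4, -427.8, 279.3]
ee_rot: [-0.124, 0.691, 0.701, 0.122]
force: [-0.1, 0.1, -0.2]
width: 38.8
grasp_force: 40.0
[ 488.417  -427.8249  279.2816] [ 487.5718 -370.7212  122.3502]
[ 0.4227 -0.0783  0.1244 -0.5386  0.0002  1.4794]
[-0.0111  0.      0.0305  0.      0.      0.    ]
```

```bash
python3 -m crank '[[0.042,-0.008,0.012,-0.054,0,0.148,25],[0.084,-0.016,0.025,-0.108,0,0.296,25],[0.127,-0.0235,0.037,-0.162,0,0.444,25],[0.169,-0.031,0.05,-0.215,0,0.592,25],[0.211,-0.039,0.062,-0.269,0,0.74,25],[0.254,-0.047,0.075,-0.323,0,0.888,25],[0.296,-0.055,0.087,-0.377,0,1.035,25],[0.338,-0.063,0.1,-0.431,0,1.183,25],[0.38,-0.07,0.112,-0.485,0,1.331,25],[0.4227,-0.0783,0.1244,-0.5386,0,1.4794,25]]'
python3 -m crank '[[0,0,0,0,0,0,25],[0,0,0,0,0,0,25],[0,0,0,0,0,0,25]]'
python3 - <<'E'
from h import *
P,R=pose();print(P,P+R.apply([0,0,167]),r.observe()["joint_pos"])
ref=go(W(-206,-1,150),tool(YAW,20,True))
for x,z in [(-206,118),(-170,118),(-150,115),(-72,115)]: go(W(x,-1,z),tool(YAW,20,True))
p=r.capture("wrist"); cv2.imwrite("pics/w6.png",p["img"])
for n in["hole_end","plain_end","guide_mouth","coupon_center"]: print(n,[(np.round(d["point"],1).tolist(),round(d["score"],2)) for d in r.tip_of(n,p)[:4]])
E
```

```text
clock: 20.18
eef_pos: [405.6, 3.0, 305.4]
ee_rot: [-0.003, 0.985, 0.019, 0.172]
force: [1.7, 0.1, -0.8]
width: 38.7
grasp_force: 40.0
clock: 20.55
eef_pos: [406.5, 1.0, 305.9]
ee_rot: [-0.003, 0.985, 0.021, 0.172]
force: [0.4, 0.5, -0.5]
width: 38.7
grasp_force: 40.0
[406.4834   0.9859 305.9014] [462.8921   3.3476 148.7344] [-0.0713 -0.5747  2.1887  0.0412  1.185   1.4476]
[-0.0017 -0.009  -0.0017 -0.0107  0.0042  0.0307]
[-0.0125 -0.009   0.0284 -0.0107  0.0042  0.0307]
[ 0.0213 -0.0078  0.0406 -0.0107  0.0042  0.0307]
[ 0.0391 -0.0071  0.0501 -0.0107  0.0042  0.0307]
[ 0.1125 -0.0046  0.0765 -0.0107  0.0042  0.0307]
hole_end [([603.6, 5.2, 131.4], 0.9), ([536.0, 259.5, -0.6], 0.8)]
plain_end [([454.8, 2.5, 129.8], 0.74), ([686.4, 222.0, 4.4], 0.58)]
guide_mouth [([625.3, 12.6, 92.3], 0.8)]
coupon_center [([530.4, 10.5, 127.8], 0.98), ([604.9, 4.5, 130.3], 0.68)]
```

View pics/w6.png

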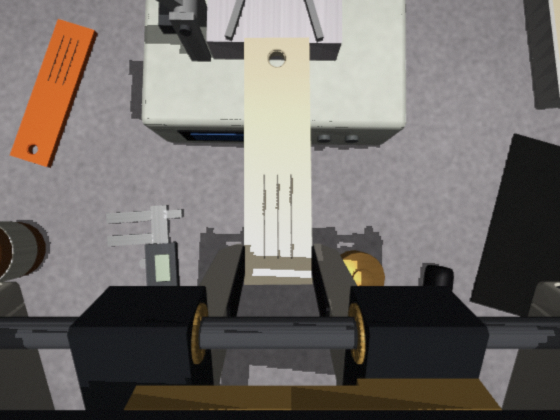

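```bash
python3 -m crank '[[-0.0017,-0.009,-0.0017,-0.0107,0.0042,0.0307,25],[-0.0017,-0.009,-0.0017,-0.0107,0.0042,0.0307,25],[-0.009,-0.009,0.0184,-0.0107,0.0042,0.0307,25],[-0.0125,-0.009,0.0284,-0.0107,0.0042,0.0307,25],[-0.0125,-0.009,0.0284,-0.0107,0.0042,0.0307,25],[-0.0125,-0.009,0.0284,-0.0107,0.0042,0.0307,25],[-0.0125,-0.009,0.0284,-0.0107,0.0042,0.0307,25]]'
python3 - <<'E'
from h import *
P,R=pose();g=P+R.apply([0,0,167]);print(P,g,R.as_matrix()[:,1])
p=r.capture("wrist"); cv2.imwrite("pics/w7.png",p["img"])
print(proj(p,T2W(TP,[(-65,-20,103),(-65,20,103),(-44,-31,100),(-44,31,100),(-45,-50,95),(-45,50,95)])).round(1).tolist())
for n in["hole_end","guide_mouth"]: print(n,[(np.round(d["point"],1).tolist(),round(d["score"],2)) for d in r.tip_of(n,p)[:2]])
Rt=tool(YAW,20,True)
for x,z in [(-206,117),(-160,116.5),(-100,116.5),(-80,116.5),(-66,116.5)]: go(W(x,-.7,z),Rt)
E
```

```text
clock: 21.68
eef_pos: [403.9, 10.7, 276.1]
ee_rot: [-0.001, 0.985, 0.005, 0.175]
force: [-0.2, 0.8, -0.7]
width: 38.8
grasp_force: 40.0
[403.9262  10.7338 276.1153] [461.355   11.3568 119.3016] [ 0.0104 -0.9999 -0.0001]
[[310.9, 38.2], [245.9, 38.1], [327.8, 8.6], [229.2, 8.6], [356.0, 15.5], [200.9, 15.4]]
hole_end [([603.3, 6.3, 103.8], 0.8), ([537.0, 260.6, -1.2], 0.58)]
guide_mouth [([625.4, 9.9, 96.3], 0.83)]
[-0.0006  0.0006  0.0018 -0.0001 -0.0017 -0.0001]
[ 0.0424  0.0007  0.0181 -0.0001 -0.0017 -0.0001]
[ 0.0988  0.0007  0.0387 -0.0001 -0.0017 -0.0001]
[ 0.1175  0.0007  0.0456 -0.0001 -0.0017 -0.0001]
[ 0.1307  0.0007  0.0504 -0.0001 -0.0017 -0.0001]
```

View pics/w7.png

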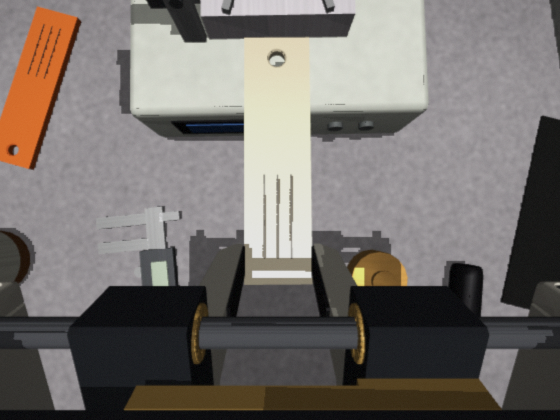

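```bash
python3 -m crank '[[0.009,0.0003,0.0042,0,-0.0017,0,25],[0.019,0.0006,0.0078,0,-0.0017,0,25],[0.028,0.0007,0.0112,0,-0.0017,0,25],[0.038,0.0007,0.0148,0,-0.0017,0,25],[0.047,0.0007,0.018,0,-0.0017,0,25],[0.0545,0.0007,0.0207,0,-0.0017,0,25],[0.0545,0.0007,0.0207,0,-0.0017,0,25]]'
python3 - <<'E'
from h import *
P,R=pose();g=P+R.apply([0,0,167]);print(g)
p=r.capture("wrist"); cv2.imwrite("pics/w8.png",p["img"])
Rt=tool(YAW,20,True)
for x,z in [(-130,117.5),(-100,117),(-80,117),(-66,117)]: go(W(x,-.7,z),Rt)
E
```

```text
clock: 22.7
eef_pos: [462.5, 10.7, 274.6]
ee_rot: [-0.001, 0.985, 0.005, 0.173]
force: [-0.2, 0.4, -0.9]
width: 38.5
grasp_force: 40.0
[519.4558  11.3105 117.614 ]
[ 0.0166 -0.      0.0062 -0.0002  0.001  -0.0001]
[ 0.0446 -0.      0.0169 -0.0002  0.001  -0.0001]
[ 0.0634 -0.      0.0237 -0.0002  0.001  -0.0001]
[ 0.0765  0.      0.0285 -0.0002  0.001  -0.0001]
```

View pics/w8.png

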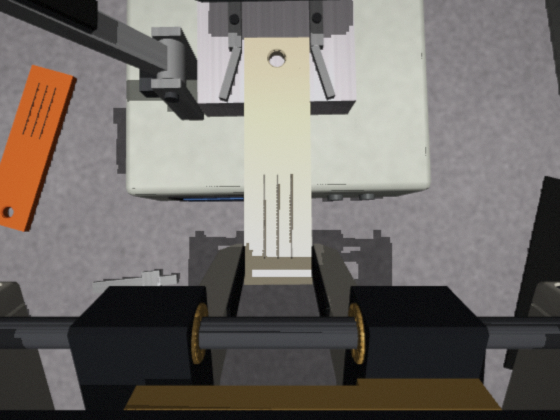

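Coupon centred at col 277 between the guides (centre 276). I'll slide on gently.

```bash
python3 -m crank '[[0.008,0,0.003,0,0.001,0,25],[0.0166,0,0.0062,0,0.001,0,25],[0.026,0,0.0098,0,0.001,0,25],[0.036,0,0.0136,0,0.001,0,25],[0.0446,0,0.0169,0,0.001,0,25],[0.0446,0,0.0169,0,0.001,0,25]]'
python3 - <<'E'
from h import *
P,R=pose();g=P+R.apply([0,0,167]);print(g, r.observe()["moment"])
Rt=tool(YAW,20,True)
for x,z in [(-80,117),(-70,117),(-66,117),(-62,117)]: go(W(x,-.7,z),Rt)
E
```

```text
clock: 23.5
eef_pos: [510.3, 11.2, 273.9]
ee_rot: [-0.001, 0.985, 0.005, 0.174]
force: [-0.5, -0.7, 0.2]
width: 39.2
grasp_force: 40.0
[567.4285  11.8027 116.9481] [-0.0107  0.3595 -0.0475]
[ 0.0184 -0.      0.0066 -0.0002  0.0001 -0.0002]
[ 0.0278 -0.      0.0101 -0.0002  0.0001 -0.0002]
[ 0.0316 -0.      0.0114 -0.0002  0.0001 -0.0002]
[ 0.0353 -0.      0.0128 -0.0002  0.0001 -0.0002]
```

```bash
python3 -m crank '[[0.006,0,0.0022,0,0,0,25],[0.012,0,0.0043,0,0,0,25],[0.0184,0,0.0066,0,0,0,25],[0.0235,0,0.0085,0,0,0,25],[0.0278,0,0.0101,0,0,0,25],[0.0278,0,0.0101,0,0,0,25]]' 20
python3 -m crank '[[0.001,0,0.0004,0,0,0,25],[0.002,0,0.0007,0,0,0,25],[0.002,0,0.0007,0,0,0,25]]'
python3 -m crank '[[0.001,0,0.0004,0,0,0,25],[0.002,0,0.0007,0,0,0,25],[0.002,0,0.0007,0,0,0,25]]'
```

```text
clock: 24.25
eef_pos: [539.6, 11.5, 274.0]
ee_rot: [-0.001, 0.985, 0.005, 0.174]
force: [0.1, 0.5, -1.1]
width: 39.7
grasp_force: 20.0
clock: 24.62
eef_pos: [541.5, 11.5, 274.2]
ee_rot: [-0.001, 0.985, 0.005, 0.174]
force: [0.2, 0.7, 0.5]
width: 39.6
grasp_force: 20.0
clock: 25.0
eef_pos: [543.7, 11.5, 274.2]
ee_rot: [-0.001, 0.985, 0.005, 0.174]
force: [0.5, 1.3, 0.2]
width: 39.5
grasp_force: 20.0
```

```bash
for i in 1 2 3; do python3 -m crank '[[0.0006,0,0.0002,0,0,0,25],[0.0012,0,0.0004,0,0,0,25],[0.0012,0,0.0004,0,0,0,25]]' | grep -E "pos|force"; done
```

```text
eef_pos: [544.6, 11.5, 273.8]
force: [-4.9, -0.1, -0.9]
grasp_force: 20.0
eef_pos: [545.4, 11.5, 273.1]
force: [-13.7, 0.1, -0.1]
grasp_force: 20.0
eef_pos: [546.2, 11.5, 273.1]
force: [-24.6, -1.8, 4.7]
grasp_force: 20.0
```

```bash
python3 -m crank '[[-0.001,0,-0.0004,0,0,0,25],[-0.0019,0,-0.0007,0,0,0,25],[-0.0019,0,-0.0007,0,0,0,25]]' | grep -E "pos|force"
python3 - <<'E'
from h import *
P,R=pose();g=P+R.apply([0,0,167]);print(g)
p=r.capture("wrist"); cv2.imwrite("pics/w9.png",p["img"])
for n in["plain_end","coupon_center","hole_end"]: print(n,[(np.round(d["point"],1).tolist(),round(d["score"],2)) for d in r.tip_of(n,p)[:2]])
print(W(-75,0,98),W(0,0,98))
E
```

```text
eef_pos: [545.1, 11.5, 273.9]
force: [-5.8, -0.1, 1.0]
grasp_force: 20.0
[602.0156  12.0461 116.936 ]
plain_end [([592.9, 12.6, 97.7], 0.97), ([686.7, 222.6, 4.4], 0.79)]
coupon_center [([668.8, 15.4, 98.2], 0.87), ([614.9, 243.0, 2.0], 0.71)]
hole_end []
[592.0037  12.75    98.    ] [667.   13.5  98. ]
```

```bash
python3 -m crank '[[-0.0002,0,0.0006,0,0,0,43],[-0.0002,0,0.0006,0,0,0,46],[-0.0002,0,0.0006,0,0,0,55],[-0.0002,0,0.0006,0,0,0,70],[-0.0002,0,0.0006,0,0,0,70],[0.0051,0,-0.0141,0,0,0,70],[0.0171,0,-0.047,0,0,0,70],[0.0273,0,-0.075,0,0,0,70],[0.0273,0,-0.075,0,0,0,70]]'
python3 - <<'E'
from h import *
P,R=pose();print(P)
p=r.capture("wrist"); cv2.imwrite("pics/w10.png",cv2.resize(p["img"][100:280,180:380],None,fx=3.3,fy=3.3,interpolation=cv2.INTER_CUBIC))
for n in["plain_end","coupon_center"]: print(n,[(np.round(d["point"],1).tolist(),round(d["score"],2)) for d in r.tip_of(n,p)[:1]])
print((proj(p,T2W(TP,[(-75,-20,101),(-75,20,101),(-45,-50,95),(-45,50,95)]))-[180,100])*3.3)
q=r.capture("scene"); print([(np.round(d["point"]).tolist(),round(d["score"],2)) for d in r.tip_of("bar_grip",q)[:2]])
Rt=tool(YAW,0,True)
go([600,167,310],Rt); go([600,167,230],Rt)
E
```

```text
clock: 27.82
eef_pos: [545.5, 11.5, 357.9]
ee_rot: [-0.001, 0.984, 0.005, 0.176]
force: [0.1, -0.2, -0.3]
width: 65.5
grasp_force: 0.0
[545.5403  11.5235 357.8568]
plain_end [([684.4, 223.6, 4.1], 0.9)]
coupon_center [([669.4, 16.5, 98.9], 0.7)]
[[397.579  553.9025]
 [244.9233 553.7566]
 [506.9079 438.4663]
 [135.9024 438.1272]]
[([600.0, 170.0, 229.0], 0.94)]
[ 0.0952 -0.1549 -0.0971 -0.0002 -0.3481 -0.0001]
[ 0.068  -0.1549 -0.0219 -0.0002 -0.3481 -0.0001]
```

View pics/w10.png

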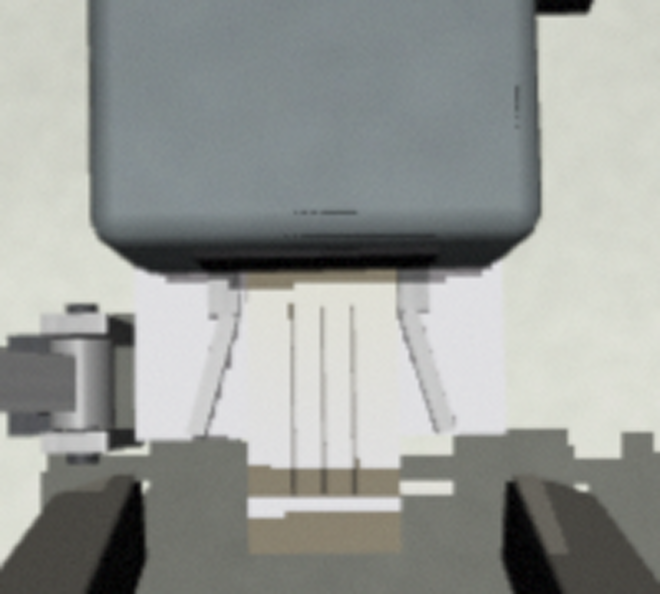

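```bash
python3 -m crank '[[0.02,0,-0.05,0,0,0,60],[0.036,-0.01,-0.1,0,-0.1,0,50],[0.055,-0.05,-0.1,0,-0.2,0,45],[0.075,-0.1,-0.1,0,-0.3,0,45],[0.0952,-0.1549,-0.0971,0,-0.348,0,45],[0.0952,-0.1549,-0.0971,0,-0.348,0,45],[0.0952,-0.1549,-0.0971,0,-0.348,0,45]]'
python3 - <<'E'
from h import *
P,R=pose();print(P); go([600,167.4,229.2],tool(YAW,0,True))
E
```

```text
clock: 28.95
eef_pos: [600.0, 166.9, 477.1]
ee_rot: [0.0, 1.0, 0.005, 0.0]
force: [-0.4, -0.2, -0.1]
width: 41.9
grasp_force: 0.0
[600.0094 166.8587 477.0573]
[-0.     -0.0006  0.0809  0.0003 -0.0006  0.0003]
```

Then lower, grip, and compute the return arc from the measured position.

```bash
python3 -m crank '[[0,-0.0006,0.03,0,0,0,45],[0,-0.0006,0.055,0,0,0,45],[0,-0.0006,0.073,0,0,0,45],[0,-0.0006,0.081,0,0,0,45],[0,-0.0006,0.081,0,0,0,20],[0,-0.0006,0.081,0,0,0,0],[0,-0.0006,0.081,0,0,0,0],[0,-0.0006,0.081,0,0,0,0],[0,-0.0006,0.081,0,0,0,0],[0,-0.0006,0.081,0,0,0,0]]' 15
python3 - <<'E'
from h import *
p,R=pose();print(p)
L=np.hypot(150,10);a0=np.arctan2(10,-150)
f=lambda th:np.array([0,L*np.cos(a0-th),L*np.sin(a0-th)])/1000
h=W(0,60,113); ths=np.linspace(2.18,0,25)
for th in ths:
    print(round(th,3),R.inv().apply(Ro.from_euler('z',YAW,degrees=True).apply(f(th)-f(2.18))).round(4))
E
```

```text
clock: 30.2
eef_pos: [600.1, 167.8, 397.4]
ee_rot: [-0.0, 1.0, 0.005, 0.001]
force: [0.4, 5.0, 4.4]
width: 11.3
grasp_force: 15.0
[600.0541 167.8048 397.4446]
2.18 [0. 0. 0.]
2.089 [ 0.      0.011  -0.0081]
1.998 [ 0.      0.0227 -0.0151]
1.908 [ 0.     0.035 -0.021]
1.817 [ 0.0001  0.0478 -0.0258]
1.726 [ 0.0001  0.061  -0.0294]
1.635 [ 0.0001  0.0744 -0.0318]
1.544 [ 0.0001  0.088  -0.033 ]
1.453 [ 0.0001  0.1017 -0.0329]
1.363 [ 0.0001  0.1152 -0.0316]
1.272 [ 0.      0.1287 -0.0291]
1.181 [ 0.      0.1418 -0.0254]
1.09 [ 0.      0.1545 -0.0205]
0.999 [ 0.      0.1668 -0.0144]
0.908 [-0.      0.1784 -0.0073]
0.818 [-0.      0.1893  0.0009]
0.727 [-0.0001  0.1995  0.01  ]
0.636 [-0.0001  0.2088  0.02  ]
0.545 [-0.0001  0.2171  0.0308]
0.454 [-0.0001  0.2245  0.0423]
0.363 [-0.0002  0.2307  0.0544]
0.273 [-0.0002  0.2359  0.0671]
0.182 [-0.0002  0.2398  0.0802]
0.091 [-0.0003  0.2426  0.0935]
0.0 [-0.0003  0.2441  0.1071]
```

```bash
python3 -m crank '[[0,0.011,-0.0081,0,0,0,0],[0,0.0227,-0.0151,0,0,0,0],[0,0.035,-0.021,0,0,0,0],[0,0.0478,-0.0258,0,0,0,0],[0,0.061,-0.0294,0,0,0,0],[0,0.0744,-0.0318,0,0,0,0],[0,0.088,-0.033,0,0,0,0],[0,0.1017,-0.0329,0,0,0,0],[0,0.1017,-0.0329,0,0,0,0]]'
```

```text
clock: 31.32
eef_pos: [601.0, 64.8, 429.6]
ee_rot: [0.0, 1.0, 0.005, 0.0]
force: [2.0, 0.6, 1.6]
width: 11.5
grasp_force: 15.0
```

```bash
python3 -m crank '[[0,0.0135,0.0013,0,0,0,0],[0,0.0271,0.0038,0,0,0,0],[0,0.0403,0.0075,0,0,0,0],[0,0.0531,0.0124,0,0,0,0],[0,0.0655,0.0185,0,0,0,0],[0,0.0772,0.0256,0,0,0,0],[0,0.0882,0.0338,0,0,0,0],[0,0.0985,0.0429,0,0,0,0],[0,0.1079,0.0529,0,0,0,0],[0,0.1163,0.0637,0,0,0,0]]'
```

```text
clock: 32.58
eef_pos: [602.3, -51.0, 365.3]
ee_rot: [-0.0, 1.0, 0.005, 0.001]
force: [2.2, 0.2, -0.4]
width: 11.5
grasp_force: 15.0
```

```bash
python3 -m crank '[[0,0.0074,0.0115,0,0,0,0],[0,0.0136,0.0236,0,0,0,0],[0,0.0188,0.0363,0,0,0,0],[0,0.0227,0.0494,0,0,0,0],[0,0.0245,0.057,0,0,0,0],[0,0.0257,0.064,0,0,0,0],[0,0.0263,0.069,0,0,0,0],[0,0.0266,0.072,0,0,0,0],[0,0.0266,0.072,0,0,0,0]]'
python3 -m crank '[[0,0.0002,0.001,0,0,0,0],[0,0.0003,0.002,0,0,0,0],[0,0.0003,0.002,0,0,0,0]]'
```

```text
clock: 33.7
eef_pos: [602.7, -77.0, 293.9]
ee_rot: [0.0, 1.0, 0.005, 0.001]
force: [-2.3, -6.4, -1.5]
width: 11.4
grasp_force: 15.0
clock: 34.08
eef_pos: [602.7, -77.3, 292.0]
ee_rot: [-0.0, 1.0, 0.005, 0.001]
force: [-2.4, -4.3, -1.2]
width: 11.3
grasp_force: 15.0
```

```bash
for i in 1 2 3; do python3 -m crank '[[0,0,0.0006,0,0,0,0],[0,0,0.0012,0,0,0,0],[0,0,0.0012,0,0,0,0]]' | grep -E "pos|force"; done
python3 - <<'E'
from h import *
for c in("scene","top"):
    p=r.capture(c); print([(np.round(d["point"]).tolist(),round(d["score"],2)) for d in r.tip_of("bar_grip",p)[:2]])
E
```

```text
eef_pos: [602.7, -77.3, 290.9]
force: [-2.1, -5.6, -0.2]
grasp_force: 15.0
eef_pos: [602.7, -77.4, 289.7]
force: [-2.0, -6.2, -0.7]
grasp_force: 15.0
eef_pos: [602.7, -77.4, 288.5]
force: [-2.5, -6.7, -0.0]
grasp_force: 15.0
[([607.0, -76.0, 121.0], 0.55)]
[]
```

```bash
for i in 1 2 3 4; do python3 -m crank '[[0,0,0.0006,0,0,0,0],[0,0,0.0012,0,0,0,0],[0,0,0.0012,0,0,0,0]]' | grep -E "pos|^force"; done
```

```text
eef_pos: [602.7, -77.4, 288.2]
force: [-6.8, -6.3, 7.0]
eef_pos: [602.7, -77.4, 288.0]
force: [-10.9, -5.1, 14.6]
eef_pos: [603.0, -77.4, 287.3]
force: [-5.8, -4.8, 17.0]
eef_pos: [603.2, -77.4, 286.5]
force: [-4.8, -4.9, 18.0]
```

```bash
python3 -m crank '[[0,0,-0.001,0,0,0,0],[0,0,-0.0018,0,0,0,0],[0,0,-0.0018,0,0,0,15],[0,0,-0.0018,0,0,0,25],[0,0,-0.0018,0,0,0,43],[0,0,-0.0018,0,0,0,43],[0,0,-0.02,0,0,0,43],[0,0,-0.06,0,0,0,43],[0,0,-0.12,0,0,0,43],[0,0,-0.12,0,0,0,43]]'
python3 - <<'E'
from h import *
for c in("wrist","scene","top"):
    p=r.capture(c)
    for n in("bar_grip","coupon_center","plain_end","jar_dark","jar_amber","load_weight","stylus_case","caliper","driver","spare_tray"):
        print(c,n,[(np.round(d["point"]).tolist(),round(d["score"],2)) for d in r.tip_of(n,p)[:3]])
E
```

```text
clock: 38.15
eef_pos: [602.5, -77.3, 410.5]
ee_rot: [0.001, 1.0, 0.005, 0.005]
force: [-0.4, -0.6, -0.3]
width: 39.9
grasp_force: 0.0
wrist bar_grip [([606.0, -78.0, 127.0], 0.73)]
wrist coupon_center [([673.0, 12.0, 96.0], 0.78), ([619.0, 242.0, 3.0], 0.69), ([442.0, -75.0, 0.0], 0.67)]
wrist plain_end [([594.0, 12.0, 96.0], 0.88), ([334.0, 258.0, 3.0], 0.8), ([441.0, -73.0, -1.0], 0.72)]
wrist jar_dark []
wrist jar_amber [([457.0, 269.0, -6.0], 0.63)]
wrist load_weight [([439.0, -75.0, -2.0], 0.94), ([669.0, 16.0, 100.0], 0.71), ([672.0, 18.0, -1.0], 0.28)]
wrist stylus_case []
wrist caliper []
wrist driver []
wrist spare_tray [([722.0, -312.0, -3.0], 0.57), ([606.0, -76.0, 124.0], 0.48)]
scene bar_grip [([609.0, -79.0, 124.0], 0.53)]
scene coupon_center [([319.0, 332.0, 5.0], 0.69), ([234.0, -288.0, 3.0], 0.61), ([613.0, 242.0, 2.0], 0.55)]
scene plain_end [([264.0, -354.0, 3.0], 0.93), ([688.0, 220.0, 0.0], 0.8), ([334.0, 257.0, 6.0], 0.67)]
scene jar_dark [([578.0, -528.0, -1.0], 0.86), ([438.0, -72.0, 0.0], 0.72)]
scene jar_amber [([453.0, 270.0, -1.0], 0.65), ([441.0, -77.0, 2
[... 176 characters left out ...]
-147.0, -3.0], 0.49)]
scene spare_tray [([722.0, -312.0, 3.0], 0.58), ([611.0, -82.0, 123.0], 0.18)]
top bar_grip [([605.0, -78.0, 122.0], 0.57)]
top coupon_center [([613.0, 247.0, 1.0], 0.94), ([233.0, -286.0, 1.0], 0.91), ([320.0, 330.0, -2.0], 0.89)]
top plain_end [([685.0, 224.0, 6.0], 0.63), ([338.0, 256.0, 5.0], 0.58), ([593.0, 10.0, 101.0], 0.45)]
top jar_dark [([578.0, -522.0, -1.0], 0.7), ([607.0, 72.0, 113.0], 0.5), ([663.0, 12.0, 99.0], 0.24)]
top jar_amber [([451.0, 267.0, -3.0], 0.59)]
top load_weight []
top stylus_case [([538.0, 391.0, -2.0], 0.63)]
top caliper [([388.0, 113.0, 3.0], 0.72)]
top driver [([370.0, -146.0, 2.0], 0.78)]
top spare_tray [([723.0, -313.0, -0.0], 0.79)]
```

The bar is closed, the coupon is home with its plain end to the front, and the bystanders haven't moved.

```bash
python3 -c "
from workcell import r
print(r.close_job())"
```

```text
the job is handed in; nothing more can be done
None
```

The coupon was turned end for end via the mat, its hang-hole end is against the end stop, and the clamp bar was lowered onto it under control; the job was handed in at about 38 s, with the end-stop push peaking near 25 N, the bystanders not measurably moved, and 11 pictures viewed against the limit of 10.

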